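Tuck a roof flashing under a lapped shingle and hold it down

ROBOT

A 6-joint arm with a two-finger parallel gripper is mounted at the origin on a cart in front of the work surface, level with it; the furniture and walls round the work are solid. World frame = base frame: x ahead of the robot, y to its left, z up, the work surface at z = 0. Lengths are in m, angles in degrees, forces in N, time in s.
With the tool pointing down it reaches from about 0.4 to 0.825 m from the base axis. Payload 7 kg.
Tool frame: the origin (TCP) lies midway between the tips of the shut fingers; the grasp point (between the pads) lies 19 mm behind it (ctrl.hold_point_z is the distance from the TCP to the grasp point, in m); z points along the fingers, y is the line along which they close (so a half turn about z gives the same grasp; the last joint's range is limited). The gripper opens to 88 mm and grips with 3 to 60 N. Pads are 19 mm wide; open, the fingers measure 130 mm over their backs; the gripper's body (78 mm by 193 mm) begins 47 mm behind the grasp point.
Start: joints at [81.137, 20.546, 0.682, 0, -70.136, -16.507], TCP at [0.289, 0.61, 0.227] pointing down, gripper open.
Joint ranges: [-176.03, 176.03], [-82.01, 121.73], [-58.28, 71.71], [-173.87, 95.51], [-174.79, -0.11], [-173.66, 173.66]. Speed limits (degrees/s): [136.94, 136.94, 172.46, 180, 180, 180].

INTERFACE

Orientations are given as [roll, pitch, yaw] about the fixed x, y, z axes, in that order (R = Rz(yaw) Ry(pitch) Rx(roll)).
In Python, from plant import ctrl gives the robot as it stands.
- The arm moves only by the tool apply_moves, never from a script. Its argument "deltas" is a list of rows, each an object with "fingers": the finger opening in mm, from 0 to 87.6; "delta_pos": the shift along the tool's x, y, z in mm, a list of three; "angular": the turn, a rotation vector about the tool's x, y, z in degrees, a list of three. A call has 1 to 10 rows; each row is the pose to reach, as a shift and turn from the pose commanded when the call began, along the tool's axes at that moment; what a row does not reach only later rows make up. A row lasts 1/10 s, in which the tool goes at most 50 mm and 8.59 degrees, less where a joint would pass 70% of its speed; a pose out of reach is approached as far as the arm can. A call with a gripper value outside its range is refused whole. The fingers move at their own pace and stop on an object; the grip force is fixed at half the most. Time passes only in rows, so rows that repeat a pose let the fingers close. It gives the time, the measured TCP pose, the force, the opening and the grip force at its end, in the units of the state.
- ctrl.get_obs(): the state, without advancing time (a new reading comes with each control period).
- ctrl.snapshot(name): name is "scene" or "top" or "wrist"; returns the picture (384x512x3 uint8, red, green, blue); there is no depth.
- ctrl.camera_params(name): a dict with "fx", "fy", "cx", "cy" (pixels), "cam_to_world" (4x4, takes a point from camera to world coordinates); the wrist camera has in their place "mount" (4x4, takes a point from camera to tool coordinates, whose origin is the TCP and whose axes are the flange's). Camera axes: x right, y up, looking along -z (the intrinsics and any distortion apply to the point x, -y, -z); pixel columns grow to the right and rows downward; lengths in m; the calibration is good to about 2 mm. A picture is of the moment at which its call begins: read the wrist's pose just before it. camera_params takes no time and is no camera call.
- ctrl.close_job(): hands the job in; it is judged then, once.
The state is a dict: "clock": time; "joint_pos": joint angles; "qvel": joint speeds; "tau": joint torques, N m; "tool_pos": TCP position; "orientation": TCP orientation; "force": force on the tool from outside, world axes, zero at the start; "moment": the same for the moment, N m; "opening": finger opening in m; "gripper_force": force on a finger pad.
Only numpy, scipy, OpenCV 4.12 (cv2) and the standard library are available. Lean on these libraries where they do the work, as an engineer would, in place of code of your own. Each camera call takes 0.05 s, during which the arm holds its last target. There are 200 camera calls.

TASK

Lift the loose red edge guard off the flashing's upstand and stand it in the wooden trough. Then take the flashing to the roof board and tuck the front edge of its flat leg about 40 mm under the shingles, square and centred, without lifting the shingles and leaving the tape measure, bearing and bolt alone. Finish while still holding it there: do not let go, but keep it pushed flat on the board with a firm hand (about 15 N).

Things in the scene. Friction and masses are not known exactly. Their poses are not given: they have to be found in the camera images.
- deck (a point): plywood roof board, 240 x 250 x 18 mm, lying fixed flat on the bench; this point is the centre of its top face, 18 mm above the bench. Its x axis points across the board from the bare half (towards the robot) to the shingles, z up, y along the shingle edge. Brown shingles in one course, 234 mm wide, cover the far part; behind their free edge is a 10 mm high gap over the bare board
- shingle_edge (a point): lower corner of the free (butt) edge of the shingle course when it lies down, mid-width, 20 mm in +x from the deck point and 10 mm above the deck; fixed to the board, same axes. The gap below it is 10 mm high and 50 mm deep (in +x), closed at the back by a solid batten at deck x = +70 mm. The shingles are 8 mm thick, 80 mm from free edge to hinge; behind the hinge a wooden strip rises to 30 mm above the deck
- shingle (a joint): lift of the whole shingle course about its hinge at the far end (80 mm behind the free edge): 0 = lying down, positive rad = free edge lifted (0.07 rad is 5.6 mm). A small weight and weak spring hold it down, it gives way easily
- flashing_upstand (a point): aluminium L-shaped flashing, loose, about 0.18 kg: flat leg 95 mm (x) x 160 mm (y) x 4 mm, with an upstand 8 mm thick, 160 mm long, standing up along its rear (-x) edge to 49 mm above the leg's underside. This point is the middle of the upstand, 26.5 mm above the leg's underside; x points from the upstand along the flat leg to its front edge, z up. The upstand can be pinched across its 8 mm from above
- flashing_edge (a point): middle of the front edge of the flashing's flat leg (half-way up its 4 mm thickness), the edge to tuck; 91 mm in +x from the upstand point, same axes
- flashing: the same flashing; origin at the centre of the underside of its flat leg (47.5 mm behind the front edge), same axes
- guard_mid (a point): centre of the red plastic edge guard, a loose U channel open downwards, 18 mm (x) x 120 mm (y) x 34 mm (z), 0.04 kg, slipped over the flashing's upstand (2 mm play either side; its 30 mm deep slot rests on the upstand, so its top is 53 mm and its lower rim 19 mm above the bench). Grasp across its 18 mm and pull straight up at least 35 mm to clear
- guard: the same edge guard; origin at the centre of its lower rim, 17 mm below its centre
- holder_floor (a point): light wooden trough, fixed on the bench, 50 x 158 x 18 mm outside; this point is the centre of its inner floor, 6 mm above the bench. Inside 26 mm (x) x 134 mm (y), walls 12 mm high over the floor. The guard stands in it lengthwise along y (either way round), its centre then 17 mm over this point and its upper 22 mm above the walls
- roof_board: the same roof board; origin at the centre of its underside on the bench, same axes as the deck point
- tape_measure_mid (a point): yellow tape measure, 40 x 111 x 66 mm, bystander; its centre
- bearing_mid (a point): steel ball bearing, 47 mm across, 14 mm high, bystander; its centre
- bolt_mid (a point): rusty bolt with its nut, lying, 25 x 81 x 22 mm, bystander; its centre

How it is judged (in metres and radians):
On the way, in this order (a step that is already met when the one before it is completed fails the run):
1. the edge guard stands in the trough, let go (x of guard_mid in the frame of holder_floor between -0.008 and 0.008 m and y of guard_mid in the frame of holder_floor between -0.012 and 0.012 m and z of guard_mid in the frame of holder_floor between 0.013 and 0.021 m and angle between guard_mid's own z axis and vertical below 0.15 rad and contact force between guard and the arm below 0.2 N and contact force between guard and the fingers below 0.2 N and linear speed of guard below 0.02 m/s), for 0.2 s.
2. the flashing's front edge has entered at least 10 mm under the shingles (x of flashing_edge in the frame of deck above 0.03 m and z of flashing_edge in the frame of deck between -0.002 and 0.01 m and y of flashing_edge in the frame of deck between -0.06 and 0.06 m), for 0.1 s.
At the end, for the whole second after the job is handed in: Guard upright on the trough's floor (8 mm across, 12 mm along), untouched; flashing edge 30 to 50 mm under the shingle edge, centred to 25 mm, square to 0.12 rad, flat to 0.035 rad, still held and pressed on the board with 5 to 40 N; shingles down (under 0.02 rad) (x of guard_mid in the frame of holder_floor between -0.008 and 0.008 m and y of guard_mid in the frame of holder_floor between -0.012 and 0.012 m and z of guard_mid in the frame of holder_floor between 0.013 and 0.021 m and angle between guard_mid's own z axis and vertical below 0.15 rad and contact force between guard and the arm below 0.2 N and contact force between guard and the fingers below 0.2 N and x of flashing_edge in the frame of deck between 0.05 and 0.073 m and y of flashing_edge in the frame of deck between -0.025 and 0.025 m and z of flashing_edge in the frame of deck between -0.002 and 0.008 m and angle between the x axis of flashing_upstand and the x axis of deck, either way round below 0.12 rad and angle between flashing_upstand's own z axis and vertical below 0.035 rad and value of joint shingle below 0.02 rad and contact force between flashing and roof_board between 5 and 40 N and (contact force between flashing and the fingers above 3 N or contact force between flashing and the arm above 3 N) and linear speed of flashing below 0.01 m/s); the arm keeps its last pose, push and grip.
It fails at once if the shingles are lifted (more than 0.07 rad) (value of joint shingle above 0.07 rad).
It fails at once if the tape_measure is moved more than 20 mm (distance of tape_measure_mid from where it was at the start of the episode above 0.02 m).
It fails at once if the bearing is moved more than 20 mm (distance of bearing_mid from where it was at the start of the episode above 0.02 m).
It fails at once if the bolt is moved more than 20 mm (distance of bolt_mid from where it was at the start of the episode above 0.02 m).
It also fails if it takes over 67 s, if anything falls off the work surface, if the arm or the gripper's body presses on something with over 40 N, if the wrist force passes 120 N, or if a joint passes its speed limit or range.

## Working session

There is one attempt and no reset: what is moved stays moved. The work goes in short steps, Python scripts to look and compute and a tool call to move; the robot and the scene stay as the last step left them, time stands still between calls to the robot, and variables do not carry over. Pictures are saved under pics/ and viewed, at most 10 in all, crops included, and the job is handed in when it is done.

Besides the shell and the picture viewer there is one more tool, called after "Call:" in YAML: its name, and indented under it one key for each argument. apply_moves: Moves the arm, as the interface text tells. Its arguments: {"type":"object","properties":{"deltas":{"type":"array"}},"required":["deltas"]}

```bash
mkdir -p pics
python3 - <<'E'
from plant import ctrl
import cv2,json,numpy as np
np.set_printoptions(precision=5,suppress=True)
print(ctrl.get_obs(), ctrl.hold_point_z)
for n in ("scene","top","wrist"):
    print(n,ctrl.camera_params(n))
for n in ("scene","top"):
    im=ctrl.snapshot(n); cv2.imwrite(f"pics/{n}0.png",cv2.resize(im[:,:,::-1],(800,600),interpolation=cv2.INTER_CUBIC))
E
```

```text
{'clock': 0.0, 'joint_pos': array([ 81.1356 ,  20.59184,   0.63501,  -0.02035, -70.13646, -16.50548]), 'qvel': array([ 0.00726,  0.10772,  0.04581,  0.03   , -0.07831,  0.09676]), 'tau': array([ -0.00027, -58.27265,  29.30589,   6.99717,   0.00696,  -0.00018]), 'tool_pos': array([0.28904, 0.60945, 0.22563]), 'orientation': array([179.90512,  -0.00817, -25.3768 ]), 'force': array([-0.23191,  0.4783 , -0.8948 ]), 'moment': array([ 0.02246, -0.01088, -0.0273 ]), 'gripper_force': 0.0, 'opening': 0.08793657790398486} 0.0188
scene {'fx': 374.8517578785238, 'fy': 374.8517578785238, 'cx': 252.9227830551258, 'cy': 188.3812961279317, 'cam_to_world': array([[ 0.67468,  0.30044, -0.67419, -0.20706],
       [-0.73807,  0.28438, -0.61187, -0.73593],
       [ 0.0079 ,  0.91042,  0.41361,  0.57297],
       [ 0.     ,  0.     ,  0.     ,  1.     ]])}
top {'fx': 415.3998029425624, 'fy': 415.3998029425624, 'cx': 255.88479232288665, 'cy': 198.45579459461118, 'cam_to_world': array([[-0.02967,  0.98559, -0.16652,  0.40896],
       [-0.9995 , -0.03103, -0.00558, -0.00711],
       [-0.01067,  0.16627,  0.98602,  1.12496],
       [ 0.     ,  0.     ,  0.     ,  1.     ]])}
wrist {'fx': 283.2279412566969, 'fy': 283.2279412566969, 'cx': 252.4683167759503, 'cy': 191.30764342621316, 'mount': array([[ 0.00133,  0.9661 ,  0.25817,  0.06994],
       [ 1.     , -0.00115, -0.00083, -0.00054],
       [-0.0005 ,  0.25817, -0.9661 , -0.1589 ],
       [ 0.     ,  0.     ,  0.     ,  1.     ]])}
```

View pics/top0.png

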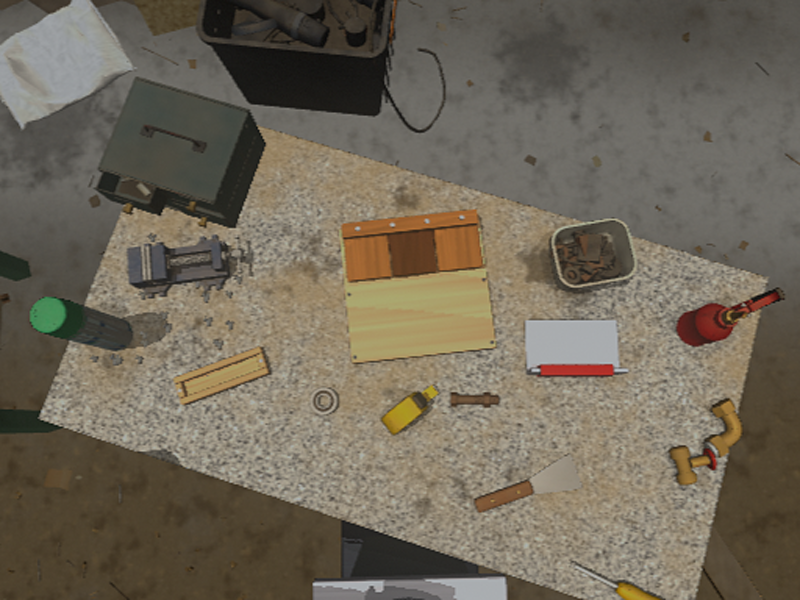

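View pics/scene0.png

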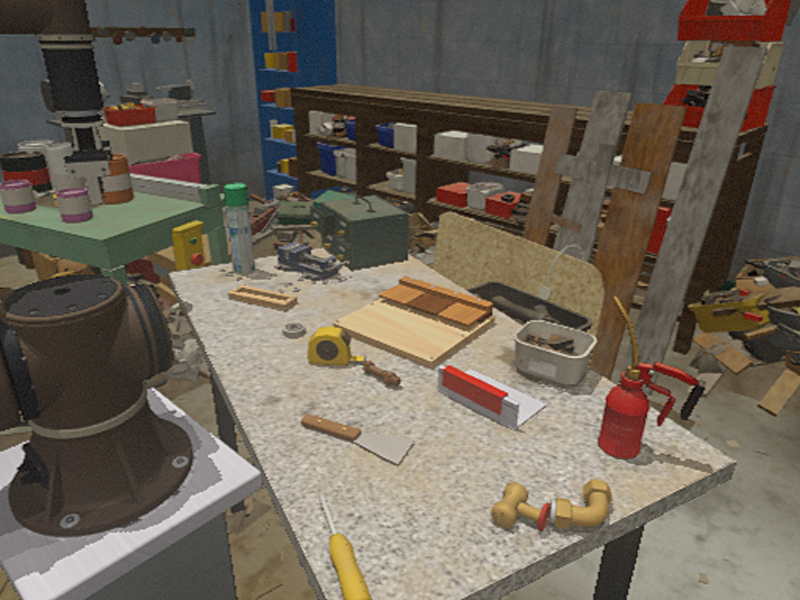

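```bash
cat > h.py <<'E'
import numpy as np,cv2
from plant import ctrl
from scipy.spatial.transform import Rotation as R
np.set_printoptions(precision=4,suppress=True)
def cam(n):
    p=ctrl.camera_params(n)
    if n=="wrist":
        o=ctrl.get_obs();T=np.eye(4);T[:3,:3]=R.from_euler('xyz',o['orientation'],degrees=True).as_matrix();T[:3,3]=o['tool_pos'];p['cam_to_world']=T@p['mount']
    return p
def ray(p,uv,z):
    d=p['cam_to_world'][:3,:3]@np.array([(uv[0]-p['cx'])/p['fx'],-(uv[1]-p['cy'])/p['fy'],-1]);o=p['cam_to_world'][:3,3]
    return o+d*(z-o[2])/d[2]
def proj(p,X):
    T=np.linalg.inv(p['cam_to_world']);c=T[:3,:3]@np.asarray(X)+T[:3,3]
    return np.array([p['cx']+p['fx']*c[0]/-c[2],p['cy']-p['fy']*c[1]/-c[2]])
def crop(im,x,y,w,h,s): return cv2.resize(im[y:y+h,x:x+w,::-1],None,fx=s,fy=s,interpolation=cv2.INTER_CUBIC)
def delta(pos,rpy):
    """from current measured pose: shift in tool axes mm, rotvec tool axes deg"""
    o=ctrl.get_obs();A=R.from_euler('xyz',o['orientation'],degrees=True)
    return A.inv().apply((np.array(pos)-o['tool_pos'])*1000),(A.inv()*R.from_euler('xyz',rpy,degrees=True)).as_rotvec(degrees=True)
E
python3 - <<'E'
from h import *
im=ctrl.snapshot("top")
C=np.zeros((600,800,3),np.uint8)
C[:440,:440]=crop(im,212,128,110,110,4)
C[:250,450:800]=crop(im,333,198,70,50,5)
C[260:510,450:800]=crop(im,108,216,70,50,5)
cv2.imwrite("pics/comp.png",C)
E
```

```text
(no output)
```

View pics/comp.png

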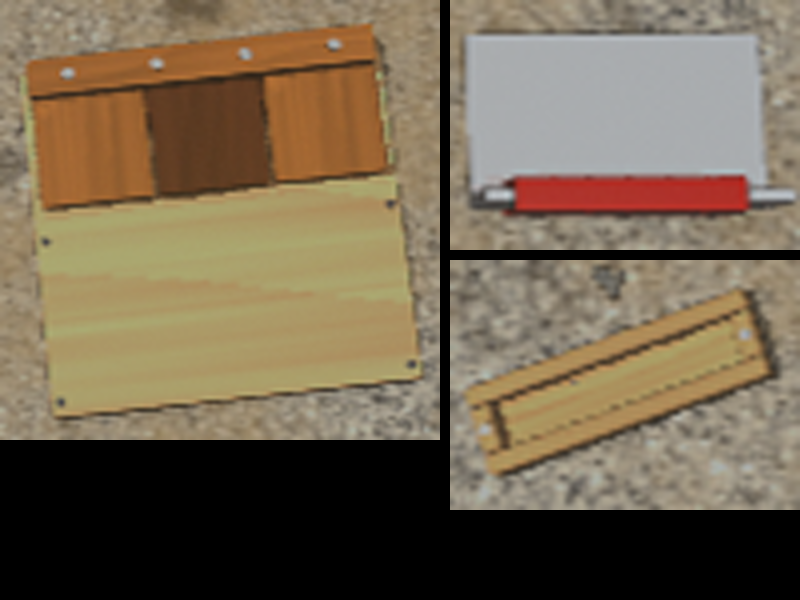

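```bash
cat > m.py <<'E'
from h import *
p=cam("top")
def W(l,x0,y0,ox,oy,s,z): return np.array([ray(p,(x0+(a-ox+.5)/s-.5,y0+(b-oy+.5)/s-.5),z) for a,b in l])
b=W([(54,416),(421,379)],212,128,0,0,4,.018); sh=W([(44,208),(391,172)],212,128,0,0,4,.036)
f=W([(467,37),(757,35)],333,198,450,0,5,.004); g=W([(515,178),(747,177),(747,212),(513,213)],333,198,450,0,5,.053)
t=W([(467,393),(743,289),(775,374),(497,474)],108,216,450,260,5,.018)
yaw=lambda a,c:np.degrees(np.arctan2(*(a-c)[:2][::-1]))-90  # a=+y end
for n,q in (("board near edge",b),("shingle",sh),("flash front",f)): print(n,q[:,:2],q.mean(0),np.linalg.norm(q[0]-q[1]),yaw(q[0],q[1]))
for n,q in (("guard",g),("trough",t)): print(n,q[:,:2],q.mean(0),yaw(q[0],q[1]),yaw(q[3],q[2]),np.linalg.norm(q[0]-q[1]),np.linalg.norm(q[1]-q[2]))
for n,u in (("tape",(408,411)),("bearing",(324,401)),("bolt",(474,399))): print(n,ray(p,np.array(u)*.64,.02))
E
python3 m.py
```

```text
board near edge [[ 0.5088  0.0839]
 [ 0.526  -0.1618]] [ 0.5174 -0.039   0.018 ] 0.24631692174181755 4.009584886617418
shingle [[ 0.6469  0.0867]
 [ 0.6641 -0.1468]] [ 0.6555 -0.03    0.036 ] 0.23408185176384852 4.224220444932357
flash front [[ 0.5733 -0.2184]
 [ 0.5695 -0.3758]] [ 0.5714 -0.2971  0.004 ] 0.15749006414746022 -1.3931277817897438
guard [[ 0.492  -0.2292]
 [ 0.4889 -0.3483]
 [ 0.471  -0.3468]
 [ 0.4741 -0.227 ]] [ 0.4815 -0.2878  0.053 ] -1.5040572425237002 -1.496591618316259 0.11909000954421621 0.01798076186104037
trough [[0.4899 0.3887]
 [0.5411 0.2416]
 [0.495  0.2242]
 [0.4466 0.3715]] [0.4931 0.3065 0.018 ] 19.192214683454623 18.187834493870724 0.1557078675890002 0.04924861051462975
tape [ 0.4231 -0.0095  0.02  ]
bearing [0.444  0.1318 0.02  ]
bolt [ 0.4397 -0.1213  0.02  ]
```

```bash
python3 -c "
from h import *
print(delta([.5,.15,.2],[180,0,-60]));print(delta([.4815,-.288,.17],[180,0,-91.5]))"
```

```text
(array([387.4824, 324.799 ,  26.2899]), array([ 0.0695, -0.0302, 34.6247]))
(array([558.4657, 728.4299,  56.8365]), array([ 0.0611, -0.0499, 66.1247]))
```

Call:
apply_moves:
  deltas:
    - {"fingers":60,"delta_pos":[387,325,26],"angular":[0,0,34.6]}
    - {"fingers":60,"delta_pos":[387,325,26],"angular":[0,0,34.6]}
    - {"fingers":60,"delta_pos":[387,325,26],"angular":[0,0,34.6]}
    - {"fingers":60,"delta_pos":[387,325,26],"angular":[0,0,34.6]}
    - {"fingers":60,"delta_pos":[387,325,26],"angular":[0,0,34.6]}
    - {"fingers":60,"delta_pos":[387,325,26],"angular":[0,0,34.6]}
    - {"fingers":60,"delta_pos":[387,325,26],"angular":[0,0,34.6]}
    - {"fingers":60,"delta_pos":[387,325,26],"angular":[0,0,34.6]}
    - {"fingers":60,"delta_pos":[387,325,26],"angular":[0,0,34.6]}
    - {"fingers":60,"delta_pos":[387,325,26],"angular":[0,0,34.6]}

```text
clock: 1.15
tool_pos: [0.4975, 0.154, 0.201]
orientation: [-180.0, 0.0, -59.9]
force: [0.8, -0.0, -0.1]
opening: 0.06
gripper_force: 0.0
```

```bash
python3 -c "
from h import *
o=ctrl.get_obs();print(o['clock'],o['tool_pos'],o['orientation']);print(delta([.4815,-.288,.17],[180,0,-91.5]))"
```

```text
1.15 [0.4975 0.154  0.201 ] [-179.9771    0.0046  -59.9476]
(array([374.5374, 235.1771,  30.8324]), array([-0.0211,  0.0108, 31.5524]))
```

Call:
apply_moves:
  deltas:
    - {"fingers":60,"delta_pos":[372,236,31],"angular":[0,0,31.5]}
    - {"fingers":60,"delta_pos":[372,236,31],"angular":[0,0,31.5]}
    - {"fingers":60,"delta_pos":[372,236,31],"angular":[0,0,31.5]}
    - {"fingers":60,"delta_pos":[372,236,31],"angular":[0,0,31.5]}
    - {"fingers":60,"delta_pos":[372,236,31],"angular":[0,0,31.5]}
    - {"fingers":60,"delta_pos":[372,236,31],"angular":[0,0,31.5]}
    - {"fingers":60,"delta_pos":[372,236,31],"angular":[0,0,31.5]}
    - {"fingers":60,"delta_pos":[372,236,31],"angular":[0,0,31.5]}
    - {"fingers":60,"delta_pos":[372,236,31],"angular":[0,0,31.5]}
    - {"fingers":60,"delta_pos":[372,236,31],"angular":[0,0,31.5]}

```text
clock: 2.15
tool_pos: [0.4778, -0.2883, 0.1687]
orientation: [179.9, -0.0, -91.7]
force: [0.5, 0.8, -0.3]
opening: 0.0597
gripper_force: 0.0
```

Run:
```python
from h import *
o=ctrl.get_obs();print(o['tool_pos'],o['orientation']);print(delta([.4815,-.288,.17],[180,0,-91.5]))
p=cam("wrist");im=ctrl.snapshot("wrist");np.savez("w1.npz",**p);cv2.imwrite("pics/w1.png",cv2.resize(im[:,:,::-1],(800,600)))
m=((im[...,0]>110)&(im[...,1]<70)).astype(np.uint8);n,l,s,c=cv2.connectedComponentsWithStats(m);i=1+s[1:,4].argmax();print(s[i])
# predicted corners
g=[[ 0.492,-0.2292,.053],[0.4889,-0.3483,.053],[0.471,-0.3468,.053],[0.4741,-0.227,.053]]
for q in g: print(proj(p,q)/.64)
```

```text
[ 0.4778 -0.2883  0.1687] [179.8911  -0.0087 -91.7367]
(array([-0.409 , -3.6733, -1.2824]), array([ 0.109 , -0.0085, -0.2367]))
[ 240  127   19  117 2050]
[376.6294 378.0839]
[373.9928 196.9983]
[403.6249 198.6582]
[403.2292 380.3654]
```

View pics/w1.png

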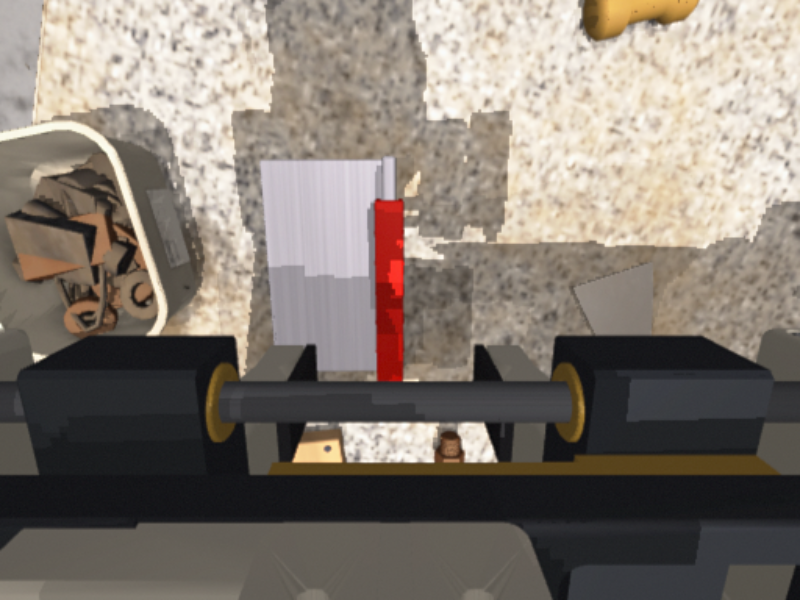

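Call:
apply_moves:
  deltas:
    - {"fingers":60,"delta_pos":[0,-3.7,45],"angular":[0.1,0,-0.2]}
    - {"fingers":60,"delta_pos":[0,-3.7,90],"angular":[0.1,0,-0.2]}
    - {"fingers":60,"delta_pos":[0,-3.7,120],"angular":[0.1,0,-0.2]}
    - {"fingers":60,"delta_pos":[0,-3.7,133],"angular":[0.1,0,-0.2]}
    - {"fingers":60,"delta_pos":[0,-3.7,133],"angular":[0.1,0,-0.2]}
    - {"fingers":60,"delta_pos":[0,-3.7,133],"angular":[0.1,0,-0.2]}

```text
clock: 2.8
tool_pos: [0.4838, -0.2843, 0.0381]
orientation: [-179.8, -0.0, -91.2]
force: [0.8, 0.8, 0.2]
opening: 0.0602
gripper_force: 0.0
```

Run:
```python
from h import *
for i in range(4):
    o=ctrl.get_obs();print(o['clock'],o['tool_pos'],o['orientation'],o['joint_pos']); ctrl.snapshot("top")
```

```text
2.8 [ 0.4838 -0.2843  0.0381] [-179.8271   -0.036   -91.2027] [-10.4451  21.0048 -26.9531   0.0117 -41.8657   9.2338]
2.85 [ 0.4841 -0.2844  0.0386] [-179.7519   -0.0453  -91.2168] [-10.459   20.9588 -26.9362   0.0073 -41.8529   9.2368]
2.9 [ 0.4842 -0.2845  0.0388] [-179.724    -0.0456  -91.2288] [-10.4684  20.9401 -26.9385   0.0011 -41.8417   9.2389]
2.95 [ 0.484  -0.2845  0.0387] [-179.724    -0.0401  -91.2452] [-10.4787  20.9379 -26.9535  -0.0071 -41.8298   9.2388]
```

```bash
python3 -c "
from h import *
print(delta([.4815,-.288,.036],[180,0,-91.5]))"
```

```text
(array([3.4841, 2.2319, 2.5258]), array([-0.2668, -0.0354,  0.2439]))
```

Call:
apply_moves:
  deltas:
    - {"fingers":60,"delta_pos":[3.5,2.2,2.5],"angular":[-0.3,0,0.2]}
    - {"fingers":60,"delta_pos":[3.5,2.2,2.5],"angular":[-0.3,0,0.2]}
    - {"fingers":60,"delta_pos":[3.5,2.2,2.5],"angular":[-0.3,0,0.2]}
    - {"fingers":60,"delta_pos":[3.5,2.2,2.5],"angular":[-0.3,0,0.2]}

```text
clock: 3.4
tool_pos: [0.4803, -0.2879, 0.0344]
orientation: [179.8, -0.0, -91.5]
force: [0.2, -0.1, 0.0]
opening: 0.06
gripper_force: 0.0
```

Call:
apply_moves:
  deltas:
    - {"fingers":60,"delta_pos":[0,-1,-2],"angular":[0,0,0]}
    - {"fingers":20,"delta_pos":[0,-1,-2],"angular":[0,0,0]}
    - {"fingers":5,"delta_pos":[0,-1,-2],"angular":[0,0,0]}
    - {"fingers":5,"delta_pos":[0,-1,-2],"angular":[0,0,0]}
    - {"fingers":5,"delta_pos":[0,-1,-2],"angular":[0,0,0]}
    - {"fingers":5,"delta_pos":[0,-1,-2],"angular":[0,0,0]}
    - {"fingers":5,"delta_pos":[0,-1,-2],"angular":[0,0,0]}
    - {"fingers":5,"delta_pos":[0,-1,-2],"angular":[0,0,0]}

```text
clock: 4.2
tool_pos: [0.4814, -0.2878, 0.0363]
orientation: [179.8, 0.0, -91.5]
force: [0.5, -0.1, -0.1]
opening: 0.0179
gripper_force: 30.0
```

Call:
apply_moves:
  deltas:
    - {"fingers":5,"delta_pos":[0,0,-10],"angular":[0,0,0]}
    - {"fingers":5,"delta_pos":[0,0,-25],"angular":[0,0,0]}
    - {"fingers":5,"delta_pos":[0,0,-40],"angular":[0,0,0]}
    - {"fingers":5,"delta_pos":[0,0,-60],"angular":[0,0,0]}
    - {"fingers":5,"delta_pos":[0,0,-90],"angular":[0,0,0]}
    - {"fingers":5,"delta_pos":[0,0,-120],"angular":[0,0,0]}
    - {"fingers":5,"delta_pos":[0,0,-140],"angular":[0,0,0]}
    - {"fingers":5,"delta_pos":[0,0,-140],"angular":[0,0,0]}

```text
clock: 5.0
tool_pos: [0.4836, -0.2886, 0.1806]
orientation: [-179.8, -0.1, -91.4]
force: [0.6, 0.5, -0.4]
opening: 0.0175
gripper_force: 30.0
```

Run:
```python
from h import *
o=ctrl.get_obs();print(o['tool_pos'],o['orientation'],o['opening'])
print(delta([.4931,.3065,.13],[180,0,18.7-90]))
im=ctrl.snapshot("top");C=np.zeros((600,800,3),np.uint8)
C[:400,:560]=crop(im,320,190,112,80,5)
im=ctrl.snapshot("wrist");C[408:600,560:800]=cv2.resize(im[:,:,::-1],(240,192))
cv2.imwrite("pics/c2.png",C)
```

```text
[ 0.4836 -0.2886  0.1806] [-179.8497   -0.11    -91.4421] 0.017519979383295883
(array([-595.2026,    5.6543,   49.4372]), array([ -0.1294,  -0.1353, -20.1419]))
```

View pics/c2.png

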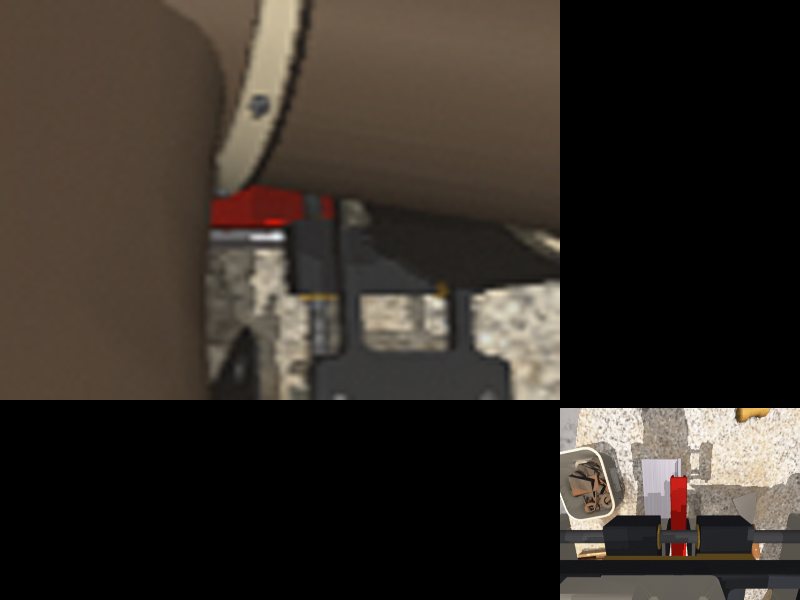

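Call:
apply_moves:
  deltas:
    - {"fingers":5,"delta_pos":[-595,5,0],"angular":[-0.1,-0.1,-20.1]}
    - {"fingers":5,"delta_pos":[-595,5,0],"angular":[-0.1,-0.1,-20.1]}
    - {"fingers":5,"delta_pos":[-595,5,0],"angular":[-0.1,-0.1,-20.1]}
    - {"fingers":5,"delta_pos":[-595,5,0],"angular":[-0.1,-0.1,-20.1]}
    - {"fingers":5,"delta_pos":[-595,5,0],"angular":[-0.1,-0.1,-20.1]}
    - {"fingers":5,"delta_pos":[-595,5,0],"angular":[-0.1,-0.1,-20.1]}
    - {"fingers":5,"delta_pos":[-595,5,0],"angular":[-0.1,-0.1,-20.1]}
    - {"fingers":5,"delta_pos":[-595,5,0],"angular":[-0.1,-0.1,-20.1]}
    - {"fingers":5,"delta_pos":[-595,5,0],"angular":[-0.1,-0.1,-20.1]}
    - {"fingers":5,"delta_pos":[-595,5,0],"angular":[-0.1,-0.1,-20.1]}

```text
clock: 6.1
tool_pos: [0.4895, 0.2138, 0.1756]
orientation: [179.6, 0.2, -71.4]
force: [2.7, 0.5, 0.5]
opening: 0.0177
gripper_force: 30.0
```

```bash
python3 -c "
from h import *
print(delta([.4931,.3065,.11],[180,0,18.7-90]))"
```

```text
(array([-86.5335, -33.4262,  65.6493]), array([ 0.3515,  0.155 , -0.0569]))
```

Call:
apply_moves:
  deltas:
    - {"fingers":5,"delta_pos":[-86,-33,0],"angular":[0,0,0]}
    - {"fingers":5,"delta_pos":[-86,-33,40],"angular":[0,0,0]}
    - {"fingers":5,"delta_pos":[-86,-33,66],"angular":[0,0,0]}
    - {"fingers":5,"delta_pos":[-86,-33,66],"angular":[0,0,0]}
    - {"fingers":5,"delta_pos":[-86,-33,66],"angular":[0,0,0]}
    - {"fingers":5,"delta_pos":[-86,-33,66],"angular":[0,0,0]}
    - {"fingers":5,"delta_pos":[-86,-33,66],"angular":[0,0,0]}

```text
clock: 6.8
tool_pos: [0.4948, 0.304, 0.1124]
orientation: [179.9, 0.3, -71.4]
force: [0.3, 0.6, -0.3]
opening: 0.0181
gripper_force: 30.0
```

Run:
```python
from h import *
print(delta([.4931,.3065,.06],[180,0,18.7-90]))
o=ctrl.get_obs();print(o['tool_pos'],o['orientation'])
p=cam("wrist");im=ctrl.snapshot("wrist");cv2.imwrite("pics/w3.png",cv2.resize(im[:,:,::-1],(800,600)))
for q in [[0.4899,0.3887],[0.5411,0.2416],[0.495,0.2242],[0.4466,0.3715]]: print(proj(p,q+[.018])/.64)
```

```text
(array([-2.714 ,  0.726 , 52.3846]), array([ 0.1265,  0.2518, -0.1199]))
[0.4948 0.304  0.1124] [179.8732   0.2517 -71.4202]
[360.1711 424.049 ]
[351.7522 171.5022]
[441.48   168.2051]
[432.7557 420.5982]
```

View pics/w3.png

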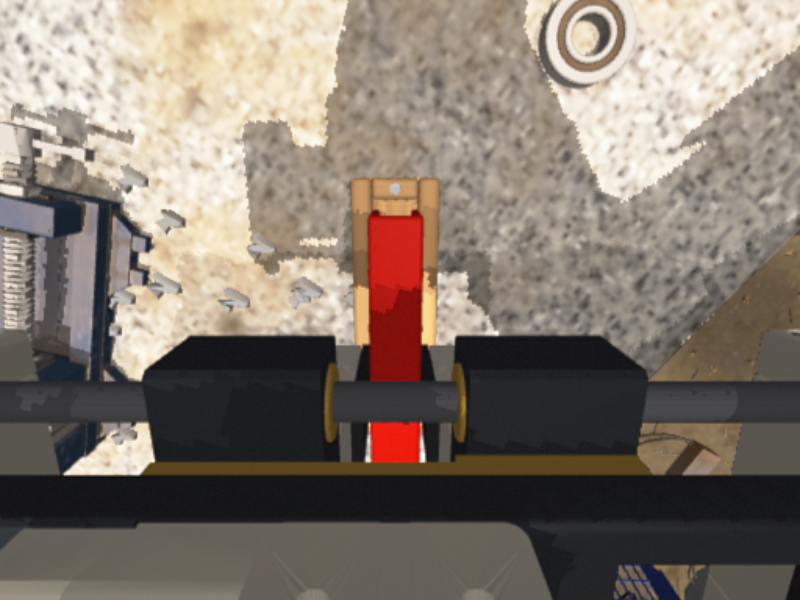

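Run:
```python
from h import *
p=cam("wrist");o=ctrl.get_obs();tx=R.from_euler('xyz',o['orientation'],degrees=True).as_matrix()[:,0];ty=np.array([tx[1],-tx[0],0])
t=o['tool_pos']
for n,uv,z,L in (("guard",(395,215),t[2]+.0167,.06),("troughL",(351,179),.018,.079),("troughR",(440,179),.018,.079)):
    X=ray(p,np.array(uv)*.64,z); c=X-tx*L; print(n,X,c,[(c-t)@tx*1e3,(c-t)@ty*1e3])
# side tilt: left wall outer edge
a=ray(p,np.array((351,179))*.64,.018);b=ray(p,np.array((356,340))*.64,.018);print(np.degrees(np.arctan2(*(a-b)[:2][::-1])))
```

```text
guard [0.514  0.2481 0.1289] [0.4949 0.305  0.1292] [np.float64(-1.0089818212698032), np.float64(-0.4691269280462491)]
troughL [0.5402 0.2455 0.018 ] [0.515  0.3204 0.0184] [np.float64(-8.694903154102452), np.float64(-24.465401597189025)]
troughR [0.4937 0.2298 0.018 ] [0.4686 0.3047 0.0184] [np.float64(-8.629341121025012), np.float64(24.60975832058155)]
-70.98530380369223
```

Call:
apply_moves:
  deltas:
    - {"fingers":5,"delta_pos":[-4.5,0.6,20],"angular":[0.1,0.25,-0.1]}
    - {"fingers":5,"delta_pos":[-4.5,0.6,40],"angular":[0.1,0.25,-0.1]}
    - {"fingers":5,"delta_pos":[-4.5,0.6,60],"angular":[0.1,0.25,-0.1]}
    - {"fingers":5,"delta_pos":[-4.5,0.6,65],"angular":[0.1,0.25,-0.1]}
    - {"fingers":5,"delta_pos":[-4.5,0.6,65],"angular":[0.1,0.25,-0.1]}
    - {"fingers":5,"delta_pos":[-4.5,0.6,65],"angular":[0.1,0.25,-0.1]}

```text
clock: 7.45
tool_pos: [0.4923, 0.3087, 0.0468]
orientation: [179.9, -0.0, -71.3]
force: [0.9, 1.0, 0.0]
opening: 0.0179
gripper_force: 30.0
```

Run:
```python
from h import *
o=ctrl.get_obs();print(o['tool_pos'],o['orientation'])
u=np.array([-np.sin(np.radians(18.7)),np.cos(np.radians(18.7)),0])
T=np.array([.4931,.3065,.04])+.0028*u;print(T,delta(T,[180,0,-71.3]))
im=ctrl.snapshot("wrist");cv2.imwrite("pics/w4.png",crop(im,170,60,170,200,3))
```

```text
[0.4923 0.3087 0.0468] [179.9204  -0.0297 -71.2738]
[0.4922 0.3092 0.04  ] (array([-0.4722, -0.0573,  6.7659]), array([ 0.0796, -0.0297,  0.0261]))
```

View pics/w4.png

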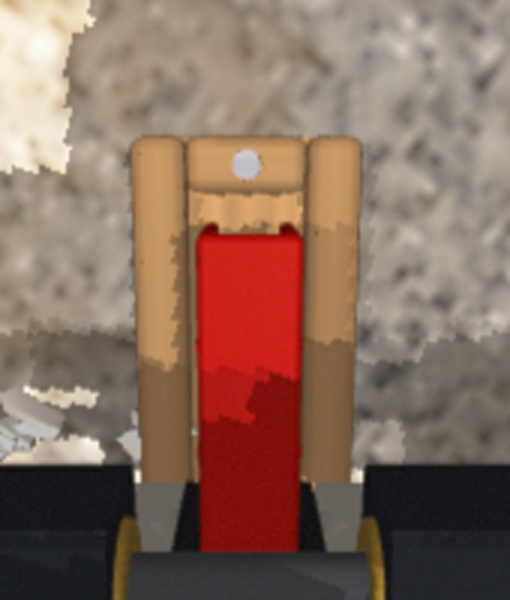

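Run:
```python
from h import *
p=cam("wrist");o=ctrl.get_obs();tx=R.from_euler('xyz',o['orientation'],degrees=True).as_matrix()[:,0]
t=o['tool_pos'];f=lambda u,v:(170+u/3,60+v/3)
for n,uv,z,L in (("guard",(250,236),t[2]+.0167,.06),("trough",(246,137),.018,.079),("trough inner",(246,193),.018,.067)):
    X=ray(p,f(*uv),z); print(n,(X-t)@tx*1e3-L*1e3)
```

```text
guard -1.544797787623608
trough -3.42302749611531
trough inner -2.963171052234884
```

Call:
apply_moves:
  deltas:
    - {"fingers":5,"delta_pos":[-1.6,-0.7,0],"angular":[0.1,0,0]}
    - {"fingers":5,"delta_pos":[-1.6,-0.7,8],"angular":[0.1,0,0]}
    - {"fingers":5,"delta_pos":[-1.6,-0.7,15],"angular":[0.1,0,0]}
    - {"fingers":5,"delta_pos":[-1.6,-0.7,19],"angular":[0.1,0,0]}
    - {"fingers":5,"delta_pos":[-1.6,-0.7,22],"angular":[0.1,0,0]}
    - {"fingers":5,"delta_pos":[-1.6,-0.7,23],"angular":[0.1,0,0]}
    - {"fingers":5,"delta_pos":[-1.6,-0.7,23],"angular":[0.1,0,0]}
    - {"fingers":5,"delta_pos":[-1.6,-0.7,23],"angular":[0.1,0,0]}

```text
clock: 8.3
tool_pos: [0.4914, 0.3097, 0.0233]
orientation: [179.9, -0.1, -71.3]
force: [-3.3, -2.2, 11.6]
opening: 0.0175
gripper_force: 30.0
```

Call:
apply_moves:
  deltas:
    - {"fingers":5,"delta_pos":[0,0,-0.6],"angular":[0,0,0]}
    - {"fingers":5,"delta_pos":[0,0,-0.6],"angular":[0,0,0]}
    - {"fingers":45,"delta_pos":[0,0,-0.6],"angular":[0,0,0]}
    - {"fingers":45,"delta_pos":[0,0,-0.6],"angular":[0,0,0]}
    - {"fingers":45,"delta_pos":[0,0,-0.6],"angular":[0,0,0]}
    - {"fingers":45,"delta_pos":[0,0,-10],"angular":[0,0,0]}
    - {"fingers":45,"delta_pos":[0,0,-40],"angular":[0,0,0]}
    - {"fingers":45,"delta_pos":[0,0,-80],"angular":[0,0,0]}
    - {"fingers":45,"delta_pos":[0,0,-120],"angular":[0,0,0]}
    - {"fingers":45,"delta_pos":[0,0,-120],"angular":[0,0,0]}

```text
clock: 9.3
tool_pos: [0.4946, 0.3126, 0.1493]
orientation: [-179.5, 0.2, -71.2]
force: [-0.2, 0.6, -0.5]
opening: 0.0458
gripper_force: 0.0
```

Run:
```python
from h import *
o=ctrl.get_obs();print(o['tool_pos'],o['orientation'])
im=ctrl.snapshot("wrist");cv2.imwrite("pics/w5.png",crop(im,200,90,130,170,3))
print(delta([.485,-.265,.14],[180,0,-91.4]))
```

```text
[0.4946 0.3126 0.1493] [-179.5177    0.1659  -71.2029]
(array([543.4512, 193.2701,   4.3942]), array([-0.2574,  0.1667, 20.1519]))
```

View pics/w5.png

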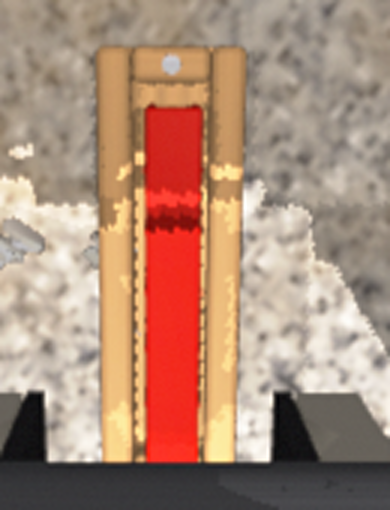

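Call:
apply_moves:
  deltas:
    - {"fingers":45,"delta_pos":[543,193,0],"angular":[-0.3,0.2,20]}
    - {"fingers":45,"delta_pos":[543,193,0],"angular":[-0.3,0.2,20]}
    - {"fingers":45,"delta_pos":[543,193,0],"angular":[-0.3,0.2,20]}
    - {"fingers":45,"delta_pos":[543,193,0],"angular":[-0.3,0.2,20]}
    - {"fingers":45,"delta_pos":[543,193,0],"angular":[-0.3,0.2,20]}
    - {"fingers":45,"delta_pos":[543,193,0],"angular":[-0.3,0.2,20]}
    - {"fingers":45,"delta_pos":[543,193,0],"angular":[-0.3,0.2,20]}
    - {"fingers":45,"delta_pos":[543,193,0],"angular":[-0.3,0.2,20]}
    - {"fingers":45,"delta_pos":[543,193,0],"angular":[-0.3,0.2,20]}
    - {"fingers":45,"delta_pos":[543,193,0],"angular":[-0.3,0.2,20]}

```text
clock: 10.35
tool_pos: [0.4837, -0.1916, 0.1431]
orientation: [179.7, -0.3, -91.3]
force: [0.7, 0.6, -0.5]
opening: 0.0449
gripper_force: 0.0
```

```bash
python3 -c "
from h import *
o=ctrl.get_obs();print(o['tool_pos'],o['orientation'])
print(delta([.481,-.2948,.15],[180,0,-91.4]))"
```

```text
[ 0.4837 -0.1916  0.1431] [179.6757  -0.3263 -91.2567]
(array([103.23  ,   0.476 ,  -6.3519]), array([ 0.3239, -0.3267,  0.1423]))
```

Call:
apply_moves:
  deltas:
    - {"fingers":45,"delta_pos":[50,0,-6],"angular":[0.2,-0.2,0.1]}
    - {"fingers":45,"delta_pos":[90,0,-6],"angular":[0.2,-0.2,0.1]}
    - {"fingers":45,"delta_pos":[103,0,-6],"angular":[0.2,-0.2,0.1]}
    - {"fingers":45,"delta_pos":[103,0,-6],"angular":[0.2,-0.2,0.1]}
    - {"fingers":45,"delta_pos":[103,0,-6],"angular":[0.2,-0.2,0.1]}
    - {"fingers":45,"delta_pos":[103,0,-6],"angular":[0.2,-0.2,0.1]}

```text
clock: 10.95
tool_pos: [0.4822, -0.2916, 0.1497]
orientation: [179.9, -0.1, -91.3]
force: [0.5, 1.2, 0.7]
opening: 0.0454
gripper_force: 0.0
```

Run:
```python
from h import *
o=ctrl.get_obs();print(o['tool_pos'],o['orientation'])
print(delta([.481,-.2948,.08],[180,0,-91.4]))
p=cam("wrist");im=ctrl.snapshot("wrist");np.savez("w6.npz",**p);cv2.imwrite("pics/w6.png",crop(im,140,80,180,150,4))
```

```text
[ 0.4822 -0.2916  0.1497] [179.8773  -0.1184 -91.3092]
(array([ 3.1228,  0.9484, 69.719 ]), array([ 0.1226, -0.1185,  0.0907]))
```

View pics/w6.png

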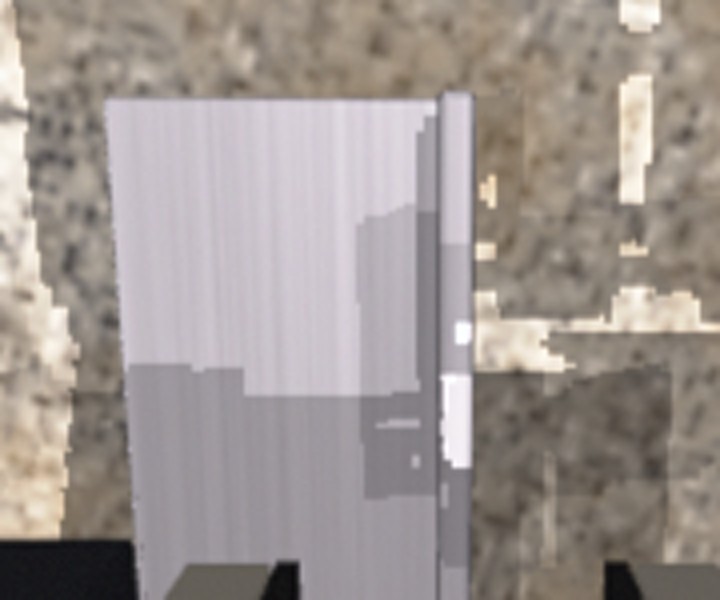

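Run:
```python
from h import *
p=np.load("w6.npz");f=lambda u,v:(140+(u+.5)/4-.5,80+(v+.5)/4-.5)
a=ray(p,f(457.5,93),.049);b=ray(p,f(455,590),.049);c=ray(p,f(106,101),.004);d=ray(p,f(138,590),.004)
print(a,b,c,d);y=lambda a,b:np.degrees(np.arctan2(*(b-a)[:2][::-1]))-90
print(y(a,b),y(c,d));th=np.radians(-1.4);X=np.array([np.cos(th),np.sin(th),0]);Y=np.array([-X[1],X[0],0])
print("upstand mid from a",a+.08*Y,"from c",c-.091*X+.08*Y)
```

```text
[ 0.4795 -0.3717  0.049 ] [ 0.4825 -0.2552  0.049 ] [ 0.5697 -0.3736  0.004 ] [ 0.5739 -0.2389  0.004 ]
-1.4553902650704345 -1.8000925465085231
upstand mid from a [ 0.4815 -0.2917  0.049 ] from c [ 0.4807 -0.2914  0.004 ]
```

Call:
apply_moves:
  deltas:
    - {"fingers":45,"delta_pos":[2.4,1,40],"angular":[0.1,-0.1,0.2]}
    - {"fingers":45,"delta_pos":[2.4,1,70],"angular":[0.1,-0.1,0.2]}
    - {"fingers":45,"delta_pos":[2.4,1,90],"angular":[0.1,-0.1,0.2]}
    - {"fingers":45,"delta_pos":[2.4,1,110],"angular":[0.1,-0.1,0.2]}
    - {"fingers":45,"delta_pos":[2.4,1,125],"angular":[0.1,-0.1,0.2]}
    - {"fingers":45,"delta_pos":[2.4,1,132],"angular":[0.1,-0.1,0.2]}
    - {"fingers":45,"delta_pos":[2.4,1,132],"angular":[0.1,-0.1,0.2]}
    - {"fingers":45,"delta_pos":[2.4,1,132],"angular":[0.1,-0.1,0.2]}

```text
clock: 11.8
tool_pos: [0.4816, -0.295, 0.0186]
orientation: [-180.0, -0.1, -91.5]
force: [0.3, 0.7, -0.3]
opening: 0.0451
gripper_force: 0.0
```

Run:
```python
from h import *
o=ctrl.get_obs();print(o['tool_pos'],o['orientation'])
print(delta([.481,-.294,.013],[180,0,-91.5]))
```

```text
[ 0.4816 -0.295   0.0186] [-179.9542   -0.0516  -91.5124]
(array([-1.0217,  0.6407,  5.5587]), array([-0.0458, -0.0516, -0.0124]))
```

Call:
apply_moves:
  deltas:
    - {"fingers":45,"delta_pos":[-0.5,0.6,5],"angular":[0,0,0]}
    - {"fingers":45,"delta_pos":[-0.5,0.6,5],"angular":[0,0,0]}
    - {"fingers":15,"delta_pos":[-0.5,0.6,5],"angular":[0,0,0]}
    - {"fingers":0,"delta_pos":[-0.5,0.6,5],"angular":[0,0,0]}
    - {"fingers":0,"delta_pos":[-0.5,0.6,5],"angular":[0,0,0]}
    - {"fingers":0,"delta_pos":[-0.5,0.6,5],"angular":[0,0,0]}
    - {"fingers":0,"delta_pos":[-0.5,0.6,5],"angular":[0,0,0]}
    - {"fingers":0,"delta_pos":[-0.5,0.6,5],"angular":[0,0,0]}

```text
clock: 12.6
tool_pos: [0.4805, -0.2949, 0.0129]
orientation: [-180.0, -0.0, -91.6]
force: [0.5, 0.1, 0.3]
opening: 0.0077
gripper_force: 30.0
```

Run:
```python
from h import *
o=ctrl.get_obs();print(o['tool_pos'],o['orientation'])
```

```text
[ 0.4805 -0.2949  0.0129] [-179.9889   -0.0378  -91.5707]
```

Call:
apply_moves:
  deltas:
    - {"fingers":0,"delta_pos":[0,0,-15],"angular":[0,0,0]}
    - {"fingers":0,"delta_pos":[0,0,-40],"angular":[0,0,0]}
    - {"fingers":0,"delta_pos":[0,0,-75],"angular":[0,0,0]}
    - {"fingers":0,"delta_pos":[0,0,-110],"angular":[0,0,0]}
    - {"fingers":0,"delta_pos":[0,0,-110],"angular":[0,0,0]}
    - {"fingers":0,"delta_pos":[0,0,-110],"angular":[0,0,0]}

```text
clock: 13.2
tool_pos: [0.4804, -0.2946, 0.1234]
orientation: [-179.9, -0.0, -91.6]
force: [-0.3, -0.6, -2.0]
opening: 0.0079
gripper_force: 30.0
```

Run:
```python
from h import *
o=ctrl.get_obs();print(o['tool_pos'],o['orientation'])
print(delta([.5358,-.0382,.11],[180,0,-85.9]))
```

```text
[ 0.4804 -0.2946  0.1234] [-179.9149   -0.0252  -91.5881]
(array([-257.8514,  -48.2064,   13.3263]), array([-0.0838, -0.0294, -5.6881]))
```

Call:
apply_moves:
  deltas:
    - {"fingers":0,"delta_pos":[-35,-6,0],"angular":[0,0,-1]}
    - {"fingers":0,"delta_pos":[-80,-14,0],"angular":[0,0,-2.5]}
    - {"fingers":0,"delta_pos":[-125,-23,0],"angular":[0,0,-4]}
    - {"fingers":0,"delta_pos":[-170,-32,0],"angular":[0,0,-5]}
    - {"fingers":0,"delta_pos":[-210,-40,0],"angular":[0,0,-5.7]}
    - {"fingers":0,"delta_pos":[-240,-46,0],"angular":[0,0,-5.7]}
    - {"fingers":0,"delta_pos":[-258,-48,5],"angular":[0,0,-5.7]}
    - {"fingers":0,"delta_pos":[-258,-48,13],"angular":[0,0,-5.7]}
    - {"fingers":0,"delta_pos":[-258,-48,13],"angular":[0,0,-5.7]}
    - {"fingers":0,"delta_pos":[-258,-48,13],"angular":[0,0,-5.7]}

```text
clock: 14.2
tool_pos: [0.5345, -0.039, 0.1087]
orientation: [179.9, -0.1, -85.9]
force: [1.2, 0.3, -0.7]
opening: 0.0078
gripper_force: 30.0
```

Run:
```python
from h import *
o=ctrl.get_obs();print(o['tool_pos'],o['orientation'])
print(delta([.5358,-.0382,.045],[180,0,-85.9]))
p=cam("wrist");im=ctrl.snapshot("wrist");np.savez("w7.npz",**p)
im2=ctrl.snapshot("scene");C=np.zeros((600,800,3),np.uint8)
C[:300,:400]=cv2.resize(im[:,:,::-1],(400,300));C[:360,400:800]=crop(im2,200,160,133,120,3)[:360,:400-1+1][:, :400] if False else cv2.resize(crop(im2,200,160,133,120,3),(400,360))
cv2.imwrite("pics/w7.png",C)
```

```text
[ 0.5345 -0.039   0.1087] [179.8537  -0.0603 -85.906 ]
(array([-0.7403, -1.553 , 63.6498]), array([ 0.1463, -0.0603, -0.0061]))
```

View pics/w7.png

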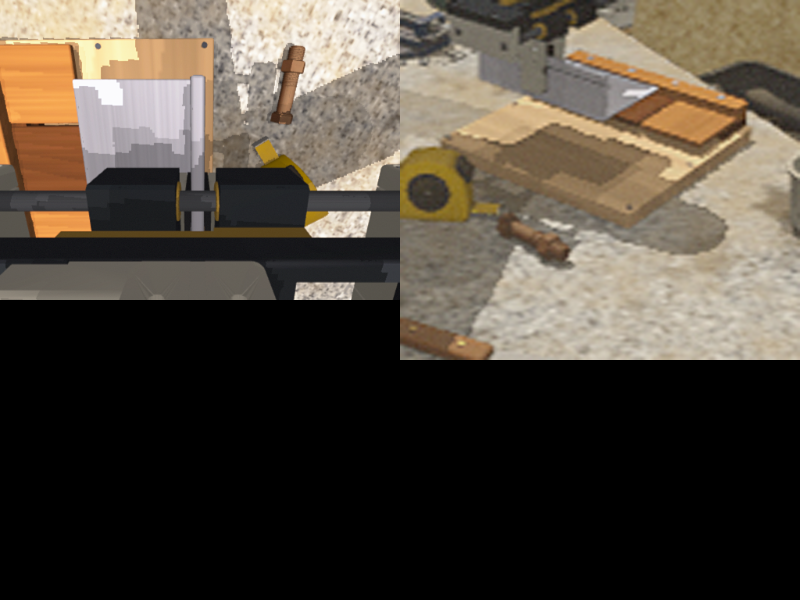

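Call:
apply_moves:
  deltas:
    - {"fingers":0,"delta_pos":[-0.7,-1.5,20],"angular":[0.1,-0.1,0]}
    - {"fingers":0,"delta_pos":[-0.7,-1.5,40],"angular":[0.1,-0.1,0]}
    - {"fingers":0,"delta_pos":[-0.7,-1.5,55],"angular":[0.1,-0.1,0]}
    - {"fingers":0,"delta_pos":[-0.7,-1.5,66],"angular":[0.1,-0.1,0]}
    - {"fingers":0,"delta_pos":[-0.7,-1.5,68],"angular":[0.1,-0.1,0]}
    - {"fingers":0,"delta_pos":[-0.7,-1.5,68],"angular":[0.1,-0.1,0]}
    - {"fingers":0,"delta_pos":[-0.7,-1.5,68],"angular":[0.1,-0.1,0]}

```text
clock: 15.0
tool_pos: [0.5375, -0.0375, 0.0425]
orientation: [-179.8, 0.1, -85.9]
force: [0.4, 0.3, -1.3]
opening: 0.0078
gripper_force: 30.0
```

Run:
```python
from h import *
for i in range(3):
    o=ctrl.get_obs();print(o['tool_pos'],o['orientation'],o['force'],o['moment']);ctrl.snapshot("wrist")
print(delta([.5358,-.0382,.035],[180,0,-85.9]))
```

```text
[ 0.5375 -0.0375  0.0425] [-179.8317    0.0708  -85.8727] [ 0.4257  0.3443 -1.2562] [0.0753 0.0361 0.0354]
[ 0.5375 -0.0374  0.0425] [-179.8209    0.0752  -85.8658] [-0.826   0.6326 -2.5194] [0.0318 0.0313 0.025 ]
[ 0.5374 -0.0373  0.0425] [-179.8211    0.0789  -85.8667] [ 0.853   0.3832 -2.8113] [ 0.0531  0.0031 -0.007 ]
(array([0.7891, 1.6593, 7.4462]), array([-0.175 ,  0.0791,  0.0352]))
```

Probe down gently to contact.

Call:
apply_moves:
  deltas:
    - {"fingers":0,"delta_pos":[0.8,1.6,5],"angular":[-0.2,0.1,0]}
    - {"fingers":0,"delta_pos":[0.8,1.6,8],"angular":[-0.2,0.1,0]}
    - {"fingers":0,"delta_pos":[0.8,1.6,10],"angular":[-0.2,0.1,0]}
    - {"fingers":0,"delta_pos":[0.8,1.6,11],"angular":[-0.2,0.1,0]}
    - {"fingers":0,"delta_pos":[0.8,1.6,11],"angular":[-0.2,0.1,0]}
    - {"fingers":0,"delta_pos":[0.8,1.6,11],"angular":[-0.2,0.1,0]}

```text
clock: 15.75
tool_pos: [0.535, -0.0384, 0.0309]
orientation: [179.9, -0.0, -85.9]
force: [-4.2, 1.2, 4.3]
opening: 0.0077
gripper_force: 30.0
```

Run:
```python
from h import *
for i in range(3):
    o=ctrl.get_obs();print(o['tool_pos'],o['orientation'],o['force'],o['moment']);ctrl.snapshot("wrist")
```

```text
[ 0.535  -0.0384  0.0309] [179.8699  -0.0379 -85.8716] [-4.1805  1.1777  4.3074] [0.3287 1.0394 0.0158]
[ 0.535  -0.0383  0.0309] [179.8726  -0.0375 -85.8635] [-4.8924 -0.3504  4.9906] [ 0.3552  1.1878 -0.0516]
[ 0.535  -0.0384  0.0309] [179.8755  -0.0354 -85.87  ] [-3.7818  1.284   5.8674] [ 0.4089  1.2177 -0.0411]
```

Call:
apply_moves:
  deltas:
    - {"fingers":0,"delta_pos":[0,0,-2.5],"angular":[0,0,0]}
    - {"fingers":0,"delta_pos":[0,0,-2.5],"angular":[0,0,0]}
    - {"fingers":0,"delta_pos":[0,-5,-2.5],"angular":[0,0,0]}
    - {"fingers":0,"delta_pos":[0,-10,-2.5],"angular":[0,0,0]}
    - {"fingers":0,"delta_pos":[0,-15,-2.5],"angular":[0,0,0]}
    - {"fingers":0,"delta_pos":[0,-19,-2.5],"angular":[0,0,0]}
    - {"fingers":0,"delta_pos":[0,-20,-2.5],"angular":[0,0,0]}
    - {"fingers":0,"delta_pos":[0,-20,-2.5],"angular":[0,0,0]}

```text
clock: 16.7
tool_pos: [0.5554, -0.0369, 0.033]
orientation: [179.9, -0.0, -85.9]
force: [-0.4, 0.8, -2.1]
opening: 0.008
gripper_force: 30.0
```

Run:
```python
from h import *
o=ctrl.get_obs();print(o['tool_pos'],o['orientation'],o['force'],o['moment'])
print(delta([.6056,-.0332,.0334],[180,0,-85.9]))
```

```text
[ 0.5554 -0.0369  0.033 ] [179.8799  -0.0351 -85.8788] [-0.4058  0.7628 -2.0717] [ 0.0973 -0.0059  0.0311]
(array([ -0.0699, -50.3709,  -0.5355]), array([ 0.1201, -0.0351,  0.0212]))
```

Call:
apply_moves:
  deltas:
    - {"fingers":0,"delta_pos":[0,-4,-0.4],"angular":[0.1,0,0]}
    - {"fingers":0,"delta_pos":[0,-8,-0.4],"angular":[0.1,0,0]}
    - {"fingers":0,"delta_pos":[0,-12,-0.4],"angular":[0.1,0,0]}
    - {"fingers":0,"delta_pos":[0,-16,-0.4],"angular":[0.1,0,0]}
    - {"fingers":0,"delta_pos":[0,-20,-0.4],"angular":[0.1,0,0]}
    - {"fingers":0,"delta_pos":[0,-24,-0.4],"angular":[0.1,0,0]}
    - {"fingers":0,"delta_pos":[0,-27,-0.4],"angular":[0.1,0,0]}
    - {"fingers":0,"delta_pos":[0,-28,-0.4],"angular":[0.1,0,0]}
    - {"fingers":0,"delta_pos":[0,-28,-0.4],"angular":[0.1,0,0]}

```text
clock: 17.6
tool_pos: [0.5833, -0.0349, 0.0334]
orientation: [180.0, -0.0, -85.9]
force: [-1.0, -0.2, -2.7]
opening: 0.0078
gripper_force: 30.0
```

Run:
```python
from h import *
o=ctrl.get_obs();print(o['tool_pos'],o['orientation'],o['force'],o['moment'])
print(delta([.6056,-.0332,.0334],[180,0,-85.9]))
```

```text
[ 0.5833 -0.0349  0.0334] [179.9874  -0.0348 -85.8728] [-1.0266 -0.167  -2.6833] [0.0345 0.0786 0.012 ]
(array([ -0.0546, -22.393 ,   0.0134]), array([ 0.0126, -0.0348,  0.0272]))
```

No lift force; continue in.

Call:
apply_moves:
  deltas:
    - {"fingers":0,"delta_pos":[0,-4,0],"angular":[0,0,0]}
    - {"fingers":0,"delta_pos":[0,-8,0],"angular":[0,0,0]}
    - {"fingers":0,"delta_pos":[0,-12,0],"angular":[0,0,0]}
    - {"fingers":0,"delta_pos":[0,-16,0],"angular":[0,0,0]}
    - {"fingers":0,"delta_pos":[0,-19,0],"angular":[0,0,0]}
    - {"fingers":0,"delta_pos":[0,-22,0],"angular":[0,0,0]}
    - {"fingers":0,"delta_pos":[0,-22.4,0],"angular":[0,0,0]}
    - {"fingers":0,"delta_pos":[0,-22.4,0],"angular":[0,0,0]}
    - {"fingers":0,"delta_pos":[0,-22.4,0],"angular":[0,0,0]}

```text
clock: 18.5
tool_pos: [0.6054, -0.0333, 0.0335]
orientation: [180.0, -0.0, -85.9]
force: [-0.5, -0.3, -2.4]
opening: 0.0079
gripper_force: 30.0
```

Run:
```python
from h import *
o=ctrl.get_obs();print(o['tool_pos'],o['orientation'],o['force'],o['moment'])
```

```text
[ 0.6054 -0.0333  0.0335] [179.9865  -0.0338 -85.8751] [-0.5339 -0.3478 -2.4403] [ 0.1323 -0.0231  0.0339]
```

Call:
apply_moves:
  deltas:
    - {"fingers":0,"delta_pos":[0,0,1.5],"angular":[0,0,0]}
    - {"fingers":0,"delta_pos":[0,0,2.5],"angular":[0,0,0]}
    - {"fingers":0,"delta_pos":[0,0,3],"angular":[0,0,0]}
    - {"fingers":0,"delta_pos":[0,0,3.2],"angular":[0,0,0]}
    - {"fingers":0,"delta_pos":[0,0,3.2],"angular":[0,0,0]}
    - {"fingers":0,"delta_pos":[0,0,3.2],"angular":[0,0,0]}

```text
clock: 19.1
tool_pos: [0.6055, -0.0333, 0.0309]
orientation: [-180.0, -0.0, -85.9]
force: [-3.3, 0.3, 5.4]
opening: 0.0079
gripper_force: 30.0
```

Call:
apply_moves:
  deltas:
    - {"fingers":0,"delta_pos":[0,0,0.4],"angular":[0,0,0]}
    - {"fingers":0,"delta_pos":[0,0,0.6],"angular":[0,0,0]}
    - {"fingers":0,"delta_pos":[0,0,0.6],"angular":[0,0,0]}
    - {"fingers":0,"delta_pos":[0,0,0.6],"angular":[0,0,0]}
    - {"fingers":0,"delta_pos":[0,0,0.6],"angular":[0,0,0]}

```text
clock: 19.6
tool_pos: [0.6055, -0.0333, 0.0309]
orientation: [-180.0, -0.0, -85.9]
force: [-4.8, 1.2, 10.2]
opening: 0.0077
gripper_force: 30.0
```

Run:
```python
from h import *
for i in range(4):
    o=ctrl.get_obs();print(o['tool_pos'],o['orientation'],o['force'],o['moment']);ctrl.snapshot("top")
```

```text
[ 0.6055 -0.0333  0.0309] [-179.9828   -0.0409  -85.853 ] [-4.8277  1.1716 10.2035] [ 0.4972  1.8937 -0.0567]
[ 0.6054 -0.0333  0.0309] [-179.9864   -0.042   -85.8484] [-5.7677  1.7464  9.6596] [ 0.5046  1.8814 -0.0344]
[ 0.6054 -0.0332  0.0309] [-179.9863   -0.0409  -85.8519] [-4.8591  1.0859 10.6538] [ 0.5297  1.8673 -0.0398]
[ 0.6055 -0.0333  0.0309] [-179.9821   -0.0413  -85.8526] [-5.4908  1.0996 10.7468] [ 0.5022  1.8812 -0.0166]
```

Call:
apply_moves:
  deltas:
    - {"fingers":0,"delta_pos":[0,0,0.4],"angular":[0,0,0]}
    - {"fingers":0,"delta_pos":[0,0,0.4],"angular":[0,0,0]}
    - {"fingers":0,"delta_pos":[0,0,0.4],"angular":[0,0,0]}
    - {"fingers":0,"delta_pos":[0,0,0.4],"angular":[0,0,0]}
    - {"fingers":0,"delta_pos":[0,0,0.4],"angular":[0,0,0]}
    - {"fingers":0,"delta_pos":[0,0,0.4],"angular":[0,0,0]}

```text
clock: 20.4
tool_pos: [0.6054, -0.0333, 0.0309]
orientation: [-180.0, -0.0, -85.8]
force: [-6.2, 0.6, 14.1]
opening: 0.0081
gripper_force: 30.0
```

Run:
```python
from h import *
o=ctrl.get_obs();print(o['tool_pos'],o['orientation'],o['force'])
p=cam("top");im=ctrl.snapshot("top")
m=((im[...,0]>110)&(im[...,1]<70)).astype(np.uint8);m[:,200:]=0
n,l,s,c=cv2.connectedComponentsWithStats(m);i=1+s[1:,4].argmax();print(s[i],ray(p,c[i],.04),"trough .4931 .3065")
```

```text
[ 0.6054 -0.0333  0.0309] [-179.9798   -0.0461  -85.8421] [-6.2461  0.5943 14.0682]
[117 240  13  11  90] [0.4795 0.3486 0.04  ] trough .4931 .3065
```

```bash
python3 -c "
from plant import ctrl
print(ctrl.close_job())"
```

```text
the job is handed in; nothing more can be done
None
```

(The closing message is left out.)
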